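# Unlock the sample-cup press and give it a stroke

## Robot

A 6-joint arm with a two-finger parallel gripper is mounted at the origin on the work surface. World frame = base frame: x ahead of the robot, y to its left, z up, the work surface at z = 0. Lengths are in m, angles in rad, forces in N, time in s.
With the tool pointing down it reaches from about 0.425 to 0.925 m from the base axis. Payload 12.5 kg.
Tool frame: the origin (TCP) lies midway between the tips of the shut fingers; the grasp point (between the pads) lies 19 mm behind it; y points along the fingers, z is the direction in which the jaws open and shut, and the axes are right-handed (so a half turn about y gives the same grasp; the last joint's range is limited). The gripper opens to 85 mm and grips with 20 to 120 N. Pads are 22 mm wide; open, the fingers measure 114 mm over their backs; the gripper's body (76 mm by 85 mm) begins 54 mm behind the grasp point. The pads swing forward as they close: fully open they stand 13 mm farther back than shut.
Start: joints at [-1.29, 0.491, 1.559, -0, 1.092, -0.106], TCP at [0.236, -0.579, 0.231] pointing down, gripper open.
Joint ranges: [-3.1, 3.1], [-0.84, 2.19], [0.05, 2.79], [-1.13, 4.28], [0.06, 2.93], [-2.69, 2.69]. Speed limits (rad/s): [2.22, 2.22, 2.79, 3.14, 3.14, 3.14].

## Interface

Orientations are given as a unit quaternion [w, x, y, z].
In Python, from rig import ctrl gives the robot as it stands. The module is installed in compiled form; this text tells all that it offers.
- The arm moves only by the shell command python3 -m handwheel 'ROWS' [FORCE]. ROWS is JSON, a list of rows, each a list of 7 numbers: the shift along the tool's x, y, z in m, then the turn, a rotation vector about the tool's x, y, z in degrees, then the opening, from -1 (shut) to 1 (fully open). In form: [[x, y, z, wx, wy, wz, jaw], ...]. A call has 1 to 20 rows; each row is the pose to reach, as a shift and turn from the pose measured when the call began, along the tool's axes at that moment; what a row does not reach only later rows make up. A row lasts 1/8 s, in which the tool goes at most 62.5 mm and 10.7 degrees, less where a joint would pass 70% of its speed; a pose out of reach is approached as far as the arm can. A call with a gripper value outside its range is refused whole. The fingers move at their own pace and stop on an object; FORCE is the grip in N (left out, the last holds). Time passes only in rows, so rows that repeat a pose let the fingers close. It gives the time, the measured TCP pose, the force and the opening at its end, in the units of the state.
- ctrl.read_state(): the state, without advancing time (a new reading comes with each control period).
- ctrl.grab_frame(name): name is "scene" or "top"; returns (picture, depth): 384x512x3 uint8, red, green, blue; 384x512 float32, m along the optical axis (not along the pixel's ray), 0 where there is no reading.
- ctrl.camera_info(name): a dict with "fx", "fy", "cx", "cy" (pixels), "origin" and "orientation" of the camera in the world. Camera axes: x right, y up, looking along -z (the intrinsics and any distortion apply to the point x, -y, -z); pixel columns grow to the right and rows downward; lengths in m; the calibration is good to about 2 mm. A picture is of the moment at which its call begins. camera_info takes no time and is no camera call.
- ctrl.sign_off(): hands the job in, once; it reports no verdict.
Trained networks look in the newest picture that a camera, given by its name, has taken for a name from the list of things; names that differ only in an ending like _2 or _b are one class to them, and where a whole thing is asked for, a point or a joint stands for the part that bears it (a point fixed in the world has none). Each returns a list of dicts, best first, with "confidence" (0 to 1); they miss things now and then, are a little off and sometimes report something else, mostly with a low value. They report only what shows in the picture. A call takes as long as a camera call. They do not tell look-alikes from the thing itself.
- ctrl.spot_in(target, camera): "extent" ([centre column, centre row, width, height] in pixels, round what is visible of it).
- ctrl.pinpoint(target, camera): "uv" ([column, row] in pixels: a listed point, or the origin of a listed thing).
The state is a dict: "t": time; "qpos": joint angles; "qd": joint speeds; "effort": joint torques, N m; "position": TCP position; "tcp_rot": TCP orientation; "wrist_force": force on the tool from outside, world axes, zero at the start; "wrist_torque": the same for the moment, N m; "grip_width": finger opening in m.
Only numpy, scipy, OpenCV 4.12 (cv2) and the standard library are available. Lean on these libraries where they do the work, as an engineer would, in place of code of your own. Each camera call takes 0.05 s, during which the arm holds its last target. There are 200 camera calls.

## Task

The hand press is locked by the red-headed pin under its lever. Draw the pin out by its head, lay it down free on the bench so that you can take it again by its steel shank, and park it in the notched rest with the red head down in the yellow pocket and the shank lying fully down in both notches. Then push the press lever down to its stop and let it come all the way back up, leaving the dish, cup, jar, disc, bottle, tweezers and mortar where they are.

Things in the scene. Friction and masses are not known exactly. Their poses are not given: they have to be found in the camera images.
- press: Cream hand press, fixed. Origin: centre of the underside of its base plate (220 mm along x, 140 along y, 15 thick). x runs along the lever from hinge to black handle. Column at x -90 to -40 mm, up to 203 mm high. Dark two-cheek fork at x 27 to 63, y -30 to 30 mm, 215 mm high; the lever passes between its cheeks. The white cup under the ram is part of the press.
- press_bore (a point): Middle of the bore through the fork: at x 45, y 0, z 197 mm of the press. The bore is 16 mm wide and runs along the press's y, from y -30 to 30 mm. The locking pin sits in it with its head on the -y side and is drawn out straight towards the press's -y.
- press_hinge (a point): Centre of the lever's hinge (at x -65, z 180 mm of the press), axis along the press's y. Axes as the press.
- lever (a joint): Lever angle in rad: 0 raised (where the spring holds it, the lever rising 0.3 rad above level from hinge to handle), 0.5 pushed down on its stop. Needs about 4 to 8 N down on the handle; it springs back by itself. The pin blocks it.
- lever_grip (a point): Middle of the lever's black round handle (22 mm thick, 75 mm long, along the lever), on its axis, 205 mm from the hinge. It moves with the lever: height about 241 mm raised, 139 mm at the stop.
- pin: Locking pin, about 0.13 kg: round steel shank 14 mm thick, 95 mm long; square red head 22 x 22 mm, 34 mm long. Origin on its axis where head meets shank; x points along the shank to the tip (shank x 0 to 95 mm, head x -34 to 0). Balances at about x 33 mm. Lying on the table its origin is 11 mm high, its tip 7 mm.
- pin_head (a point): Middle of the pin's red head, on its axis (x -17 mm).
- pin_tip (a point): Free end of the pin's shank, on its axis (x 95 mm).
- rest: Notched rest for the pin, fixed. Origin on the table right under rest_notch; x as the parked pin's x. Dark base plate 10 mm thick, x -55 to 95, y -35 to 35 mm. Yellow head pocket: inside x -39 to 5 mm, 28 mm wide, walls 80 mm high (too narrow for fingers). Two aluminium cheeks at x 5 to 13 and 74 to 82 mm, 60 mm high; between them it is open for fingers.
- rest_notch (a point): Where the parked pin's origin belongs: on the notches' centre line, 45 mm above the table, x along the parked pin from head to tip. Each cheek has a notch open at the top, 19 mm wide, floor 38 mm above the table.
- dish: Bystander: open steel dish, 90 mm wide, 22 mm high; origin at the centre of its underside. Leave alone.
- cup: Bystander: white plastic sample cup, 40 mm wide, 30 mm high; origin at the centre of its underside. Leave alone.
- jar: Bystander: amber glass jar, 56 mm wide, 75 mm high; origin at the centre of its underside. Leave alone.
- disc: Bystander: brass reference disc, 40 mm wide, 12 mm thick; origin at the centre of its underside. Leave alone.
- bottle: Bystander: clear bottle, 60 mm wide, 150 mm high; origin at the centre of its underside. Leave alone.
- tweezers: Bystander: steel tweezers lying flat along their x, 140 mm long, 6 mm thick; origin at the centre of its underside. Leave alone.
- mortar: Bystander: white ceramic mortar, 80 mm wide, 40 mm high; origin at the centre of its underside. Leave alone.
Mind the look-alikes: they are no part of the job. There is more than one size of the pin; the job needs the middle-sized.

How it is judged:
On the way, in this order (a step that is already met when the one before it is completed fails the run):
1. the pin is drawn right out of the bore (y of pin_tip in the frame of press_bore below -0.033 m), for 0.05 s.
2. the pin lies on the bench, let go and still (height (world z) of each of pin, pin_tip below 0.018 m and contact force between the fingers and pin below 0.1 N and linear speed of pin below 0.05 m/s), for 0.1 s.
3. the pin lies parked in the notches of the rest, head in the pocket, let go (x of pin in the frame of rest_notch between -0.009 and 0.009 m and y of pin in the frame of rest_notch between -0.006 and 0.006 m and z of pin in the frame of rest_notch between -0.006 and 0.006 m and angle between the x axis of pin and the x axis of rest, either way round below 0.08 rad and contact force between the fingers and pin below 0.1 N), for 0.2 s.
4. the lever is down on its stop (value of joint lever above 0.45 rad), for 0.1 s.
At the end, for the whole second after the job is handed in: The pin lies in the rest with its head in the pocket (origin within 9 mm along, 6 mm across and 6 mm in height of rest_notch, axis within 0.08 rad of the notches), released and still, and the lever is back up (below 0.05 rad) after having been down on its stop (above 0.45 rad) (all of step 3 and value of joint lever below 0.05 rad and linear speed of pin below 0.02 m/s); the robot touches nothing.
It fails at once if a bystander (dish, cup, jar, disc, bottle, tweezers or mortar) is pushed more than 40 mm (distance of any of dish, cup, jar, disc, bottle, tweezers, mortar from where it was at the start of the episode above 0.04 m).
It also fails if it takes over 58 s, if anything falls off the work surface, if the arm or the gripper's body presses on something with over 40 N, if the wrist force passes 120 N, or if a joint passes its speed limit or range.

## Working session

There is one attempt and no reset: what is moved stays moved. The work goes in short steps, Python scripts to look and compute and a shell command to move; the robot and the scene stay as the last step left them, time stands still between calls to the robot, and variables do not carry over. Pictures are saved under pics/ and viewed, about 8 in all and at most 12, crops included, and the job is handed in when it is done.

```bash
mkdir -p pics; ls; cat > h.py <<'E'
import numpy as np, cv2
from scipy.spatial.transform import Rotation as R
from rig import ctrl
def rot(q): return R.from_quat([q[1],q[2],q[3],q[0]]).as_matrix()
def cam(n):
    i=ctrl.camera_info(n); return i,rot(i["orientation"]),np.array(i["origin"])
def pts(n,d):
    i,M,o=cam(n); v,u=np.mgrid[:d.shape[0],:d.shape[1]]
    p=np.stack([(u-i["cx"])/i["fx"]*d,-(v-i["cy"])/i["fy"]*d,-d],-1)
    P=p@M.T+o; P[d==0]=np.nan; return P
def ray(n,uv,z):
    i,M,o=cam(n); r=M@np.array([(uv[0]-i["cx"])/i["fx"],-(uv[1]-i["cy"])/i["fy"],-1])
    return o+r*(z-o[2])/r[2]
def proj(n,p):
    i,M,o=cam(n); c=M.T@(np.array(p)-o); return np.array([i["cx"]+i["fx"]*c[0]/-c[2], i["cy"]-i["fy"]*c[1]/-c[2]])
def save(n,im,crop=None,s=1):
    if crop: x0,y0,x1,y1=crop; im=im[y0:y1,x0:x1]
    cv2.imwrite(n,cv2.resize(im[...,::-1],None,fx=s,fy=s,interpolation=cv2.INTER_CUBIC))
E
python3 - <<'E'
from h import *
np.set_printoptions(precision=3,suppress=True)
for n in ("scene","top"):
    i=ctrl.camera_info(n); print(i)
    im,d=ctrl.grab_frame(n); np.save(n+"_d.npy",d); np.save(n+"_i.npy",im); save(f"pics/{n}0.png",im,s=1.5)
    P=pts(n,d)
    for t in ("pin","press","rest","press_bore","lever_grip","pin_head","pin_tip","rest_notch","press_hinge"):
        for r in ctrl.pinpoint(t,n)[:4]:
            u,v=np.round(r["uv"]).astype(int); print(n,t,round(r["confidence"],2),u,v,P[v,u] if 0<=v<384 and 0<=u<512 else None)
print(ctrl.read_state())
E
```

```text
pics
{'fx': 480.0889629941705, 'fy': 480.0889629941705, 'cx': 262.82771904508445, 'cy': 189.85226931511104, 'origin': array([1.301, 1.092, 1.037]), 'orientation': array([0.278, 0.153, 0.458, 0.831])}
scene pin 0.73 389 250 [0.227 0.357 0.023]
scene pin 0.48 230 309 [0.787 0.252 0.013]
scene pin 0.43 254 214 [0.636 0.166 0.234]
scene pin 0.21 195 240 [ 0.703 -0.092  0.008]
scene rest 0.84 221 209 [ 0.54  -0.177  0.022]
scene rest 0.19 174 204 [ 0.661 -0.319  0.018]
scene press_bore 0.77 259 220 [0.607 0.15  0.19 ]
scene lever_grip 0.58 236 216 [0.695 0.16  0.249]
scene pin_head 0.81 382 240 [0.212 0.313 0.03 ]
scene pin_head 0.52 254 209 [0.599 0.114 0.207]
scene pin_tip 0.86 393 271 [0.289 0.427 0.015]
scene pin_tip 0.57 222 202 [ 0.539 -0.17   0.057]
scene pin_tip 0.51 270 231 [0.615 0.214 0.192]
scene pin_tip 0.48 243 295 [0.718 0.218 0.001]
scene rest_notch 0.71 222 200 [ 0.541 -0.165  0.069]
scene press_hinge 0.85 298 217 [0.503 0.209 0.191]
{'fx': 468.14672588336634, 'fy': 468.14672588336634, 'cx': 260.5685904702827, 'cy': 189.707201539611, 'origin': array([0.347, 0.014, 1.57 ])
[... 522 characters left out ...]
8 [0.639 0.238 0.01 ]
top pin_tip 0.61 124 266 [0.283 0.426 0.024]
top pin_tip 0.61 185 133 [0.724 0.231 0.012]
top rest_notch 0.57 314 190 [ 0.523 -0.201  0.012]
top press_hinge 0.9 195 194 [0.496 0.177 0.19 ]
top press_hinge 0.49 147 165 [0.617 0.359 0.008]
{'t': 1.0, 'qpos': array([-1.29 ,  0.491,  1.559,  0.   ,  1.092, -0.106]), 'qd': array([ 0.002,  0.   , -0.   , -0.   , -0.   ,  0.001]), 'effort': array([ -0.001, -61.829, -26.185,  -0.   ,   0.   ,   0.   ]), 'position': array([ 0.236, -0.579,  0.231]), 'tcp_rot': array([-0.136,  0.136, -0.694,  0.694]), 'wrist_force': array([ 0.057, -0.313,  0.153]), 'wrist_torque': array([-0.002, -0.058, -0.023]), 'grip_width': 0.08503873162367234}
```

View pics/scene0.png

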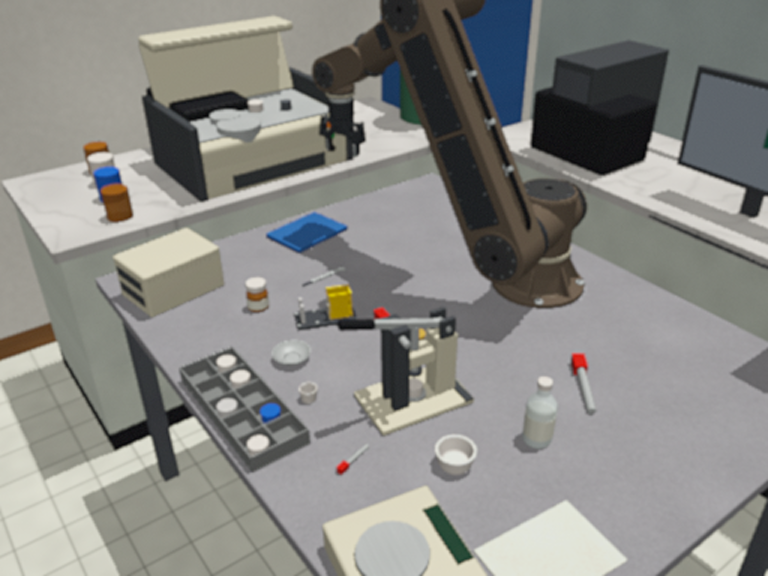

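View pics/top0.png

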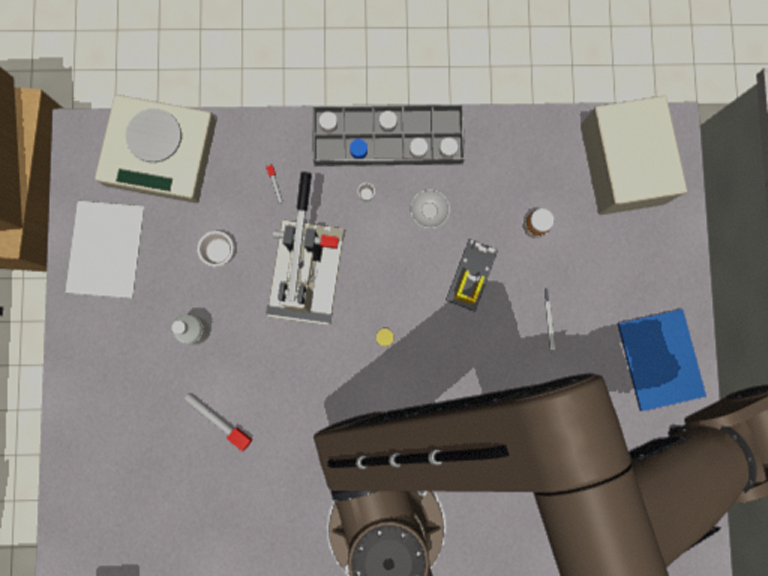

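Candidates for the pin (full-resolution top pixels): the large loose pin at (160,282), the small loose pin at (182,122), and the one in the press with its head at (219,161), which is the middle-sized one and the job. The rest is at (315,185) with its yellow pocket on the near side. I'll check the choice with one close crop and fit the poses.

```bash
python3 - <<'E'
from h import *
np.set_printoptions(precision=4,suppress=True)
t=np.load("top_i.npy"); s=np.load("scene_i.npy")
a=cv2.resize(t[140:220,170:345],None,fx=4,fy=4,interpolation=cv2.INTER_CUBIC)
b=cv2.resize(s[170:300,190:335],None,fx=2.2,fy=2.2,interpolation=cv2.INTER_CUBIC)
c=np.zeros((a.shape[0]+b.shape[0]+0,700,3),np.uint8); c[:a.shape[0],:a.shape[1]]=a; c[a.shape[0]:,:b.shape[1]]=b
save("pics/crop.png",c)
def rect(q,l):
    q=q[np.isfinite(q).all(1)]
    if len(q)<5: print(l,len(q)); return
    (cx,cy),(w,h),an=cv2.minAreaRect((q[:,:2]*1000).astype(np.float32)); print(l,len(q),"ctr",cx,cy,"size",w,h,"ang",an,"mean",q.mean(0),"z",np.percentile(q[:,2],[5,50,95]))
for n,im in (("top",t),("scene",s)):
    P=pts(n,np.load(n+"_d.npy")); hsv=cv2.cvtColor(im,cv2.COLOR_RGB2HSV).astype(int); H,S,V=hsv[...,0],hsv[...,1],hsv[...,2]
    X,Y,Z=P[...,0],P[...,1],P[...,2]
    red=((H<8)|(H>172))&(S>150)&(V>80)
    box=lambda x0,x1,y0,y1,z0,z1:(X>x0)&(X<x1)&(Y>y0)&(Y<y1)&(Z>z0)&(Z<z1)
    rect(P[red&box(.5,.7,.0,.25,.15,.25)],n+" redhead")
    rect(P[box(.4,.7,.0,.3,.008,.020)&(V>110)],n+" pressbase")
    rect(P[box(.56,.66,.08,.25,.205,.222)&(V<90)],n+" forktop")
    L=P[box(.5,.78,.1,.25,.222,.3)];  rect(L,n+" lever")
    rect(P[box(.45,.62,-.32,-.12,.006,.014)],n+" restbase")
    ye=(H>18)&(H<35)&(S>130)&box(.4,.65,-.35,-.1,.02,.1)
    rect(P[ye&(Z>.074)],n+" yellowtop"); rect(P[box(.4,.65,-.35,-.1,.054,.064)&~ye],n+" cheektop")
    if n=="top":
        v,u=np.where(red&box(.5,.7,.0,.25,.15,.25)); print(u.min(),u.max(),v.min(),v.max())
    for k in ("dish","cup","jar","disc","bottle","tweezers","mortar"):pass
E
```

```text
top redhead 78 ctr 592.6754150390625 103.77899169921875 size 30.457252502441406 21.246562957763672 ang 86.08702087402344 mean [0.5925 0.1039 0.2071] z [0.2027 0.2073 0.2118]
top pressbase 1204 ctr 547.5422973632812 149.38241577148438 size 293.3153991699219 297.50860595703125 ang 0.07309996336698532 mean [0.5517 0.1525 0.0144] z [0.0091 0.0147 0.0191]
top forktop 61 ctr 601.1322631835938 161.24986267089844 size 57.133365631103516 32.341243743896484 ang 80.50765991210938 mean [0.6015 0.1659 0.2137] z [0.2078 0.2143 0.218 ]
top lever 282 ctr 652.1530151367188 147.08497619628906 size 54.481109619140625 137.00474548339844 ang 71.3873291015625 mean [0.6659 0.1514 0.2426] z [0.2238 0.2431 0.2592]
top restbase 598 ctr 535.2619018554688 -219.77194213867188 size 197.8052215576172 166.7039337158203 ang 89.02129364013672 mean [ 0.5448 -0.21    0.0095] z [0.0062 0.0093 0.0134]
top yellowtop 95 ctr 514.1995849609375 -189.50662231445312 size 42.09779739379883 57.816925048828125 ang 68.89239501953125 mean [ 0.5103 -0.1885  0.0801] z [0.0756 0.0797 0.086 ]
top cheektop 32 ctr 605.8894653320312 -254.1
[... 684 characters left out ...]
 245 ctr 661.6807250976562 158.38136291503906 size 23.73190689086914 123.7668228149414 ang 80.35546112060547 mean [0.6746 0.159  0.2411] z [0.2243 0.2416 0.2573]
scene restbase 257 ctr 538.5001831054688 -225.95602416992188 size 161.95101928710938 170.37640380859375 ang 5.013110637664795 mean [ 0.5629 -0.2005  0.0097] z [0.0063 0.0098 0.0131]
scene yellowtop 55 ctr 515.4880981445312 -183.448486328125 size 42.30107879638672 58.17917251586914 ang 68.33499145507812 mean [ 0.5145 -0.1775  0.0783] z [0.0748 0.0787 0.0819]
scene cheektop 25 ctr 609.7078857421875 -245.9425811767578 size 68.67579650878906 183.2191925048828 ang 39.924922943115234 mean [ 0.597  -0.2348  0.0588] z [0.0545 0.0595 0.0622]
```

View pics/crop.png

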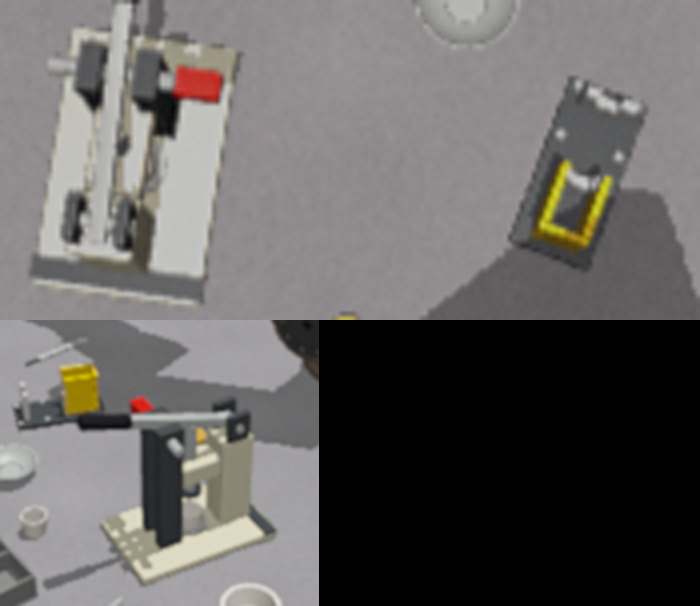

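The crop confirms it: the middle-sized pin sits in the fork of the press, with its head at top (219,161), a bit of shank showing, and its tip poking out on the far side at (184,157). The rest has its yellow pocket on the near side and notched cheeks on the far side. Next I'll work out the tool shifts.

```bash
cat >> h.py <<'E'
def Rt(yaw):
    z=np.array([np.cos(yaw),np.sin(yaw),0]); y=np.array([0,0,-1.]); return np.stack([np.cross(y,z),y,z],1)
def go(p,yawdeg):
    "shift (m) and rotvec (deg) from the measured pose; jaws along yawdeg or its opposite"
    s=ctrl.read_state(); M=rot(s["tcp_rot"]); c=[]
    for a in (yawdeg,yawdeg+180):
        r=R.from_matrix(M.T@Rt(np.radians(a))).as_rotvec(degrees=True); c.append(r)
    r=min(c,key=np.linalg.norm); print("t",round(s["t"],2),"pos",s["position"].round(4),"F",s["wrist_force"].round(1),"w",round(s["grip_width"],4)," shift",(M.T@(np.array(p)-s["position"])).round(4),"rot",r.round(2),"alt",max(c,key=np.linalg.norm).round(1),"q6",s["qpos"][5].round(2))
E
python3 - <<'E'
from h import *
np.set_printoptions(precision=4,suppress=True)
print(rot(ctrl.read_state()["tcp_rot"]))
for yaw in (-8,): go([.594,.105,.29],yaw)
P=pts("top",np.load("top_d.npy"))
for k,(u,v) in dict(dish=(287,139),cup=(244,127),disc=(257,225),jar=(359,147),twz=(366,214),mortar=(144,165),small=(182,122)).items(): print(k,P[v,u])
Q=P[np.isfinite(P).all(2)]; 
E
```

```text
[[-0.9261  0.      0.3772]
 [-0.3772  0.     -0.9261]
 [-0.     -1.      0.    ]]
t 1.0 pos [ 0.2358 -0.5788  0.2313] F [ 0.1 -0.3  0.2] w 0.085  shift [-0.5897 -0.0587 -0.4982] rot [ -0.   -59.84  -0.  ] alt [  0.  120.2  -0. ] q6 -0.11
dish [ 0.6995 -0.1151  0.0074]
cup [0.7428 0.0307 0.0093]
disc [ 0.4085 -0.0076  0.017 ]
jar [ 0.6547 -0.3446  0.0734]
twz [ 0.4395 -0.3755  0.0024]
mortar [0.6163 0.3677 0.0121]
small [0.7624 0.2408 0.0115]
```

```bash
python3 -m handwheel '[[-0.59,-0.059,-0.498,0,-59.8,0,1],[-0.59,-0.059,-0.498,0,-59.8,0,1],[-0.59,-0.059,-0.498,0,-59.8,0,1],[-0.59,-0.059,-0.498,0,-59.8,0,1],[-0.59,-0.059,-0.498,0,-59.8,0,1],[-0.59,-0.059,-0.498,0,-59.8,0,1],[-0.59,-0.059,-0.498,0,-59.8,0,1],[-0.59,-0.059,-0.498,0,-59.8,0,1],[-0.59,-0.059,-0.498,0,-59.8,0,1],[-0.59,-0.059,-0.498,0,-59.8,0,1],[-0.59,-0.059,-0.498,0,-59.8,0,1],[-0.59,-0.059,-0.498,0,-59.8,0,1],[-0.59,-0.059,-0.498,0,-59.8,0,1],[-0.59,-0.059,-0.498,0,-59.8,0,1],[-0.59,-0.059,-0.498,0,-59.8,0,1],[-0.59,-0.059,-0.498,0,-59.8,0,1]]' 80
python3 - <<'E'
from h import *
im,d=ctrl.grab_frame("scene"); 
im2,d2=ctrl.grab_frame("top")
a=cv2.resize(im[120:300,190:350],(640,720)); b=cv2.resize(im2[110:210,150:350],(800,400))
c=np.zeros((600,800,3),np.uint8); c[:,:533]=cv2.resize(im[120:300,190:350],(533,600)); c[:400,533:]=cv2.resize(im2[130:210,190:243],(267,400))
save("pics/c2.png",c)
go([.594,.105,.191],-8)
E
```

```text
t: 3.0
position: [0.5941, 0.1039, 0.2904]
tcp_rot: [-0.463, 0.463, -0.534, 0.534]
wrist_force: [-0.3, 0.4, 0.3]
grip_width: 0.0855
t 3.1 pos [0.5942 0.1041 0.2905] F [0.8 0.7 0.5] w 0.0853  shift [-0.0009  0.0995 -0.0003] rot [-0.02 -0.1   0.01] alt [ -0.  179.9  -0. ] q6 0.21
```

View pics/c2.png

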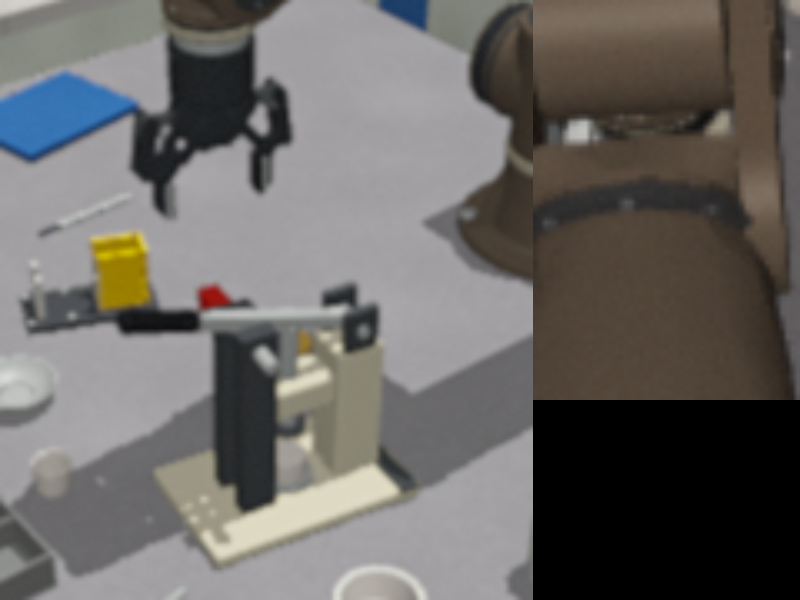

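The gripper straddles the red head, with its fingers on either side along the lever direction. Descending and gripping.

```bash
python3 -m handwheel '[[0,0.05,0,0,0,0,1],[0,0.08,0,0,0,0,1],[0,0.099,0,0,0,0,1],[0,0.099,0,0,0,0,1],[0,0.099,0,0,0,0,1]]' 80
python3 -m handwheel '[[0,0,0,0,0,0,-1],[0,0,0,0,0,0,-1],[0,0,0,0,0,0,-1],[0,0,0,0,0,0,-1],[0,0,0,0,0,0,-1],[0,0,0,0,0,0,-1]]' 80
python3 - <<'E'
from h import *
th=np.radians(81); t=np.array([.594,.105,.191]); 
s=ctrl.read_state(); p=s["position"]; M=rot(s["tcp_rot"])
go(p-0.12*np.array([np.cos(th),np.sin(th),0]),-9)
im,d=ctrl.grab_frame("scene"); save("pics/c3.png",im,(190,120,350,300),3)
E
```

```text
t: 3.72
position: [0.5946, 0.1038, 0.1925]
tcp_rot: [-0.464, 0.463, -0.534, 0.535]
wrist_force: [-0.5, -0.7, 0.2]
grip_width: 0.0854
t: 4.47
position: [0.5947, 0.1038, 0.1928]
tcp_rot: [-0.464, 0.463, -0.534, 0.535]
wrist_force: [-1.8, -1.0, 5.1]
grip_width: 0.0198
t 4.47 pos [0.5947 0.1038 0.1928] F [-1.8 -1.   5.1] w 0.0198  shift [ 0.12   -0.     -0.0018] rot [-0.11  0.87 -0.01] alt [  -0.  -179.1    0.2] q6 0.21
```

View pics/c3.png

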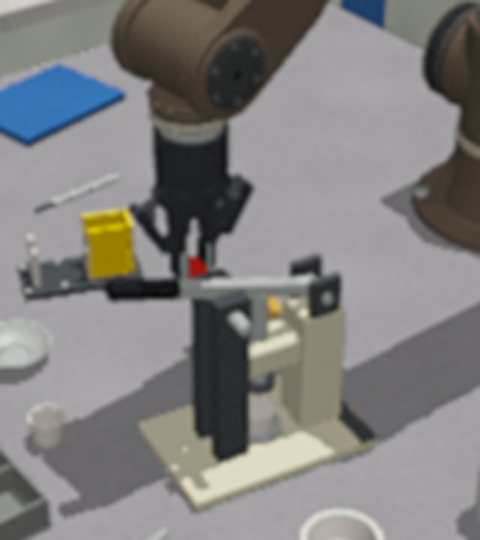

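The fingers hold the red head (width 20 mm). Pulling in stages.

```bash
python3 -m handwheel '[[0.015,0,0,0,0,0,-1],[0.03,0,-0.0005,0,0,0,-1],[0.045,0,-0.0007,0,0,0,-1]]' 80
python3 -m handwheel '[[0.02,0,0,0,0,0,-1],[0.04,0,-0.0005,0,0,0,-1],[0.06,0,-0.0007,0,0,0,-1],[0.08,0,-0.001,0,0,0,-1],[0.08,0,-0.001,0,0,0,-1]]' 80
python3 - <<'E'
from h import *
im,d=ctrl.grab_frame("scene"); save("pics/c4.png",im,(190,120,350,300),3)
go([.57,-.06,.1],-9)
for t in ("pin_tip","pin_head","pin"): print(t,[(np.round(r["uv"]),round(r["confidence"],2)) for r in ctrl.pinpoint(t,"scene")[:4]])
E
```

```text
t: 4.9
position: [0.5874, 0.0581, 0.1926]
tcp_rot: [-0.464, 0.463, -0.534, 0.535]
wrist_force: [0.1, 1.7, 0.2]
grip_width: 0.02
t: 5.52
position: [0.5748, -0.0226, 0.1925]
tcp_rot: [-0.463, 0.462, -0.534, 0.535]
wrist_force: [-0.8, -0.1, -1.9]
grip_width: 0.0197
t 5.58 pos [ 0.5749 -0.0218  0.1925] F [ 0.5  0.3 -1.8] w 0.0201  shift [0.0385 0.0925 0.0005] rot [-0.08  0.77 -0.01] alt [-0.000e+00 -1.792e+02  1.000e-01] q6 -0.01
pin_tip [(array([251., 297.]), 0.68), (array([252., 209.]), 0.65), (array([393., 274.]), 0.64)]
pin_head [(array([384., 243.]), 0.83), (array([228., 310.]), 0.56), (array([237., 189.]), 0.47)]
pin [(array([386., 250.]), 0.7), (array([229., 309.]), 0.64), (array([237., 194.]), 0.57)]
```

View pics/c4.png

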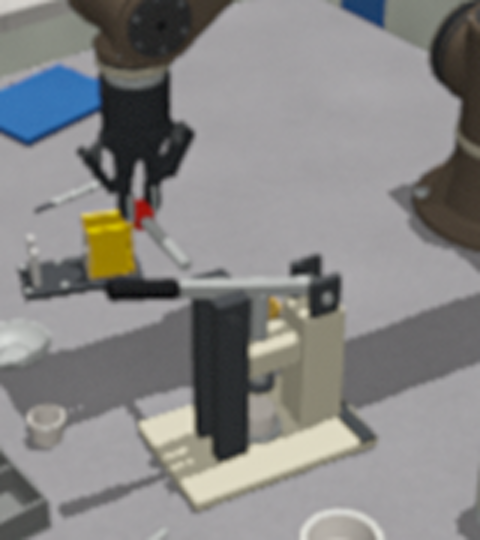

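The pin is drawn right out; its tip is at scene (252,209), clear of the fork, and the pin is level. Now to a free spot, and down.

```bash
python3 -m handwheel '[[0.0385,0.03,0,0,0,0,-1],[0.0385,0.09,0,0,0,0,-1],[0.0385,0.14,0,0,0,0,-1],[0.0385,0.17,0,0,0,0,-1],[0.0385,0.17,0,0,0,0,-1],[0.0385,0.17,0,0,0,0,-1]]' 80
python3 -m handwheel '[[0,0.004,0,0,0,0,-1],[0,0.008,0,0,0,0,-1],[0,0.012,0,0,0,0,-1],[0,0.012,0,0,0,0,-1]]' 80
```

```text
t: 6.48
position: [0.5706, -0.0585, 0.0236]
tcp_rot: [-0.464, 0.463, -0.533, 0.535]
wrist_force: [-0.7, -0.7, -0.6]
grip_width: 0.02
t: 6.98
position: [0.5705, -0.0585, 0.0114]
tcp_rot: [-0.464, 0.463, -0.533, 0.535]
wrist_force: [0.3, 0.1, -1.4]
grip_width: 0.0197
```

```bash
python3 -m handwheel '[[0,0.002,0,0,0,0,-1],[0,0.004,0,0,0,0,-1],[0,0.0045,0,0,0,0,-1]]' 80
python3 -m handwheel '[[0,0,0,0,0,0,-0.2],[0,0,0,0,0,0,0.0],[0,0,0,0,0,0,0.2],[0,0,0,0,0,0,0.2]]' 80
python3 -m handwheel '[[0,-0.05,0,0,0,0,0.4],[0,-0.11,0,0,0,0,1],[0,-0.16,0,0,0,0,1],[0,-0.2,0,0,0,0,1],[0,-0.2,0,0,0,0,1]]' 80
python3 - <<'E'
from h import *
np.set_printoptions(precision=4,suppress=True)
im,d=ctrl.grab_frame("scene"); save("pics/c5.png",im,(170,120,350,300),3)
P=pts("scene",d); hsv=cv2.cvtColor(im,cv2.COLOR_RGB2HSV).astype(int); H,S,V=hsv[...,0],hsv[...,1],hsv[...,2]
X,Y,Z=P[...,0],P[...,1],P[...,2]; red=((H<8)|(H>172))&(S>140)&(X>.5)&(X<.65)&(Y>-.12)&(Y<.05)
q=P[red]; v,u=np.where(red); print(len(q),q.mean(0),np.percentile(q[:,2],[5,95]),"uv",u.mean(),v.mean(),ray("scene",(u.mean(),v.mean()),.014))
for t in ("pin_tip","pin"): print(t,[(np.round(r["uv"],1),round(r["confidence"],2),ray("scene",r["uv"],.009)) for r in ctrl.pinpoint(t,"scene")[:4]])
go([.5795,-.002,.15],-9)
E
```

```text
t: 7.35
position: [0.5705, -0.0585, 0.0081]
tcp_rot: [-0.464, 0.463, -0.533, 0.535]
wrist_force: [-6.5, -0.0, 20.0]
grip_width: 0.0195
t: 7.85
position: [0.5705, -0.0585, 0.008]
tcp_rot: [-0.464, 0.463, -0.533, 0.535]
wrist_force: [-0.5, 0.2, 0.3]
grip_width: 0.0513
t: 8.48
position: [0.5709, -0.0586, 0.2109]
tcp_rot: [-0.465, 0.462, -0.532, 0.536]
wrist_force: [0.5, -0.7, -1.0]
grip_width: 0.0852
48 [ 0.5751 -0.0487  0.0191] [0.0078 0.0252] uv 232.64583333333334 229.85416666666666 [ 0.5715 -0.0544  0.014 ]
pin_tip [(array([243.9, 295. ]), 0.66, array([0.7204, 0.2265, 0.009 ])), (array([246.8, 249.9]), 0.65, array([0.5921, 0.0606, 0.009 ])), (array([391.9, 275.8]), 0.65, array([0.3032, 0.4362, 0.009 ]))]
pin [(array([386.2, 250.3]), 0.67, array([0.2211, 0.3425, 0.009 ])), (array([231.3, 233.7]), 0.65, array([ 0.5841, -0.0443,  0.009 ])), (array([244.1, 252.4]), 0.19, array([0.6068, 0.0658, 0.009 ]))]
t 8.62 pos [ 0.5695 -0.0584  0.2069] F [ 0.2  1.  -0.8] w 0.0856  shift [-0.0572  0.0569  0.0019] rot [-0.08  0.9  -0.02] alt [  -0.  -179.1    0.1] q6 -0.08
```

View pics/c5.png

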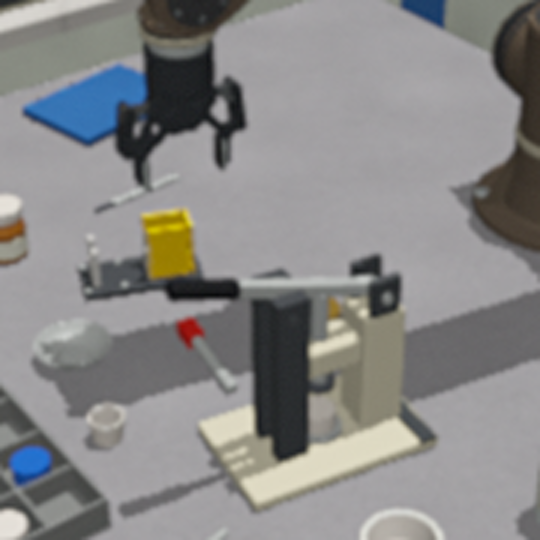

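The pin lies flat and free on the bench: head at crop (188,332), tip at (232,384), nothing near it. Now I grip the shank about 40 mm from the head.

```bash
python3 -m handwheel '[[-0.0585,0.04,0.001,0,0,0,1],[-0.0585,0.1,0.001,0,-0.5,0,1],[-0.0585,0.15,0.001,0,-0.5,0,1],[-0.0585,0.19,0.001,0,-0.5,0,1],[-0.0585,0.203,0.001,0,-0.5,0,1],[-0.0585,0.203,0.001,0,-0.5,0,1],[-0.0585,0.203,0.001,0,-0.5,0,1]]' 60
python3 -m handwheel '[[0,0,0,0,0,0,-1],[0,0,0,0,0,0,-1],[0,0,0,0,0,0,-1],[0,0,0,0,0,0,-1],[0,0,0,0,0,0,-1],[0,0,0,0,0,0,-1]]' 60
```

```text
t: 9.5
position: [0.5796, -0.0007, 0.0052]
tcp_rot: [-0.467, 0.465, -0.531, 0.533]
wrist_force: [-0.3, -0.5, -0.1]
grip_width: 0.0856
t: 10.25
position: [0.5796, -0.0007, 0.0055]
tcp_rot: [-0.467, 0.465, -0.531, 0.533]
wrist_force: [-1.1, -0.1, 5.0]
grip_width: 0.0115
```

```bash
python3 -m handwheel '[[0,-0.06,0,0,0,0,-1],[0,-0.12,0,0,0,0,-1],[0,-0.16,0,0,0,0,-1],[0,-0.16,0,0,0,0,-1]]' 60
python3 - <<'E'
from h import *
im,d=ctrl.grab_frame("scene"); im2,d2=ctrl.grab_frame("top")
np.savez("r1.npz",s=im,sd=d,t=im2,td=d2)
c=np.zeros((600,800,3),np.uint8); f=lambda i,x0,y0,x1,y1,w,h:cv2.resize(i[y0:y1,x0:x1],(w,h),interpolation=cv2.INTER_CUBIC)
c[:450,:400]=f(im,185,155,265,245,400,450); c[:450,400:]=f(im2,285,145,345,212,400,450)
save("pics/c6.png",c[:450])
E
```

```text
t: 10.75
position: [0.58, -0.0007, 0.1683]
tcp_rot: [-0.468, 0.464, -0.53, 0.534]
wrist_force: [0.2, -1.2, -2.0]
grip_width: 0.0112
```

View pics/c6.png

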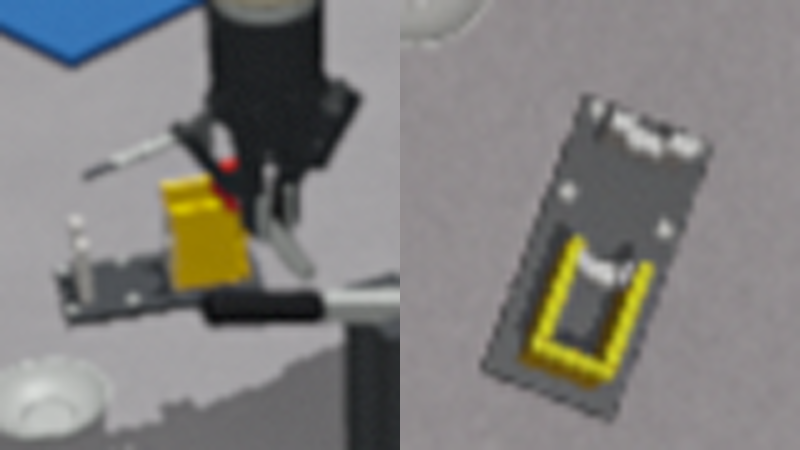

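The top view shows the rest clean of shadow: plate corners at crop (590,97), (713,148), (610,420), (482,365). I'll fit its pose to the silhouettes.

```bash
cat > fit.py <<'E'
from h import *
from scipy.optimize import minimize
np.set_printoptions(precision=4,suppress=True)
K=8
def ren(n,box,p,roi):
    x0,y0,x1,y1=roi; a=p[2]; c=[]
    for X in box[0:2]:
        for Y in box[2:4]:
            for Z in box[4:6]:
                c.append(proj(n,[p[0]+X*np.cos(a)-Y*np.sin(a),p[1]+X*np.sin(a)+Y*np.cos(a),Z]))
    h=cv2.convexHull(((np.array(c)-[x0-.5,y0-.5])*K*16).astype(np.float32)).astype(np.int32)
    m=np.zeros(((y1-y0)*K,(x1-x0)*K),np.uint8); cv2.fillConvexPoly(m,h,255,shift=4)
    return cv2.resize(m,(x1-x0,y1-y0),interpolation=cv2.INTER_AREA)/255.
def fit(f,p0):
    b=None
    for _ in range(3):
        sx=np.vstack([p0]+[np.array(p0)+np.eye(len(p0))[i]*([.006,.006,.06]+[.003]*9)[i] for i in range(len(p0))])
        b=minimize(f,p0,method="Nelder-Mead",options=dict(initial_simplex=sx,xatol=1e-5,fatol=1e-4)); p0=b.x
    return b
D=np.load("r1.npz"); t=D["t"].astype(float); roi=(285,145,345,212); x0,y0,x1,y1=roi
c=t[y0:y1,x0:x1]; bg=np.median(c[:, -12:].reshape(-1,3),0); print("bg",bg)
# plate: soft coverage from grey level table->plate, coloured/bright pixels inside count as full
g=c.mean(2); pl=np.percentile(g,12); sat=c.max(2)-c.min(2)
m=np.clip((bg.mean()-g)/(bg.mean()-pl),0,1); m[sat>60]=1
m[:22,:14]=0
hull=np.zeros(m.shape,np.uint8); pts_=np.argwhere(m>.7)[:,::-1].astype(np.int32); cv2.fillConvexPoly(hull,cv2.convexHull(pts_),1)
inner=cv2.erode(hull,np.ones((3,3))); m[inner>0]=1; m[cv2.dilate(hull,np.ones((5,5)))==0]=0
B=(-.055,.095,-.035,.035,0,.01)
r=fit(lambda p:((ren("top",B,p,roi)-m)**2).sum(),[.53,-.2,-.37]); print("top plate",r.x,np.degrees(r.x[2]),r.fun)
for n,im,roi in (("top",t,roi),("scene",np.load("scene_i.npy").astype(float),(205,175,250,225))):
    x0,y0,x1,y1=roi; c=im[y0:y1,x0:x1]; ym=np.clip((np.minimum(c[...,0],c[...,1]*1.2)-c[...,2]-20)/50,0,1)
    if n=="top":
        h=np.zeros(ym.shape,np.uint8); cv2.fillConvexPoly(h,cv2.convexHull(np.argwhere(ym>.6)[:,::-1].astype(np.int32)),1); ym[cv2.erode(h,np.ones((3,3)))>0]=1
    f=lambda p:((ren(n,(-.039-p[3],.005,-.014-p[3],.014+p[3],.01,.08),p,roi)-ym)**2).sum()
    q=fit(f,[*r.x,.006]); print(n,"pocket",q.x,np.degrees(q.x[2]),q.fun,ym.sum())
    q=fit(lambda p:f([p[0],p[1],r.x[2],.006]),r.x[:2]); print(n," fixed yaw/wall",q.x,q.fun)
E
python3 fit.py
```

```text
bg [144. 139. 141.]
top plate [ 0.5287 -0.1953 -0.3874] -22.196595260948662 16.304800731022258Traceback (most recent call last):
  File "fit.py", line 35, in <module>
    q=fit(f,[*r.x,.006]); print(n,"pocket",q.x,np.degrees(q.x[2]),q.fun,ym.sum())
  File "fit.py", line 18, in fit
    b=minimize(f,p0,method="Nelder-Mead",options=dict(initial_simplex=sx,xatol=1e-5,fatol=1e-4)); p0=b.x
    res = _minimize_neldermead(fun, x0, args, callback, bounds=bounds,
                               **options)
    fxcc = func(xcc)
    fx = function(np.copy(x), *(wrapper_args + args))
  File "fit.py", line 34, in <lambda>
    f=lambda p:((ren(n,(-.039-p[3],.005,-.014-p[3],.014+p[3],.01,.08),p,roi)-ym)**2).sum()
                 ~~~^^^^^^^^^^^^^^^^^^^^^^^^^^^^^^^^^^^^^^^^^^^^^^^^^^^^^^^^
  File "fit.py", line 10, in ren
    c.append(proj(n,[p[0]+X*np.cos(a)-Y*np.sin(a),p[1]+X*np.sin(a)+Y*np.cos(a),Z]))
             ~~~~^^^^^^^^^^^^^^^^^^^^^^^^^^^^^^^^^^^^^^^^^^^^^^^^^^^^^^^^^^^^^^^^^
  File "h.py", line 15, in proj
    i,M,o=cam(n); c=M.T@(np.array(p)-o); return np.array([i["cx"]+i["fx"]*c[0]/-c[2], i["cy"]-i["fy"]*c[1]/-c[2]])
          ~~~^^^
  File "h.py", line 6, in cam
    i=ctrl.camera_info(n); return i,rot(i["orientation"]),np.array(i["origin"])
ValueError: time passes only in moves, steps and waits
```

```bash
sed -i 's/^def cam(n):/import functools\n@functools.cache\ndef cam(n):/' h.py; cat >> fit.py <<'E'
# bias check: red head as first seen, jaws later found it at x=.5947 (y .104)
n="top"; roi=(205,148,235,172); x0,y0,x1,y1=roi; c=np.load("top_i.npy").astype(float)[y0:y1,x0:x1]; rm=np.clip((c[...,0]-c[...,1:].max(2)-15)/100,0,1)
q=fit(lambda p:((ren(n,(-.017,.017,-.011,.011,.186,.208),p,roi)-rm)**2).sum(),[.594,.105,1.41]); print("head top",q.x,np.degrees(q.x[2]),q.fun,rm.sum())
E
python3 fit.py
```

```text
bg [144. 139. 141.]
top plate [ 0.5287 -0.1953 -0.3874] -22.196595260948662 16.304800731022258
top pocket [ 0.5327 -0.1978 -0.3666  0.0073] -21.00209537379334 12.016972395232603 284.124
top  fixed yaw/wall [ 0.532  -0.1981] 18.651520338331412
scene pocket [ 0.5322 -0.192  -0.3867  0.0091] -22.154814978921245 10.839594346789697 359.096
scene  fixed yaw/wall [ 0.5309 -0.1905] 24.163799498654363
head top [0.5945 0.1045 1.51  ] 86.51735628474192 7.115154248366013 87.16
```

```bash
python3 - <<'E'
from h import *
go([.5683,-.2099,.13],-112)
s=ctrl.read_state();M=rot(s["tcp_rot"]);print(R.from_matrix(M.T@Rt(np.radians(-112))).as_rotvec(degrees=True),np.degrees(np.arctan2(M[1,2],M[0,2])))
E
```

```text
t 10.85 pos [ 0.5786 -0.0006  0.1648] F [-0.4 -0.4 -2.4] w 0.0112  shift [0.2088 0.0348 0.0174] rot [ -0.13 -75.6    0.09] alt [-1.000e-01  1.044e+02 -1.000e-01] q6 0.02
[-9.15350921e-02  1.04402510e+02 -1.43135816e-01] -7.597442106923456
```

```bash
python3 -m handwheel '[[0.05,0,0.0,0,10.4,0,-1],[0.1,0,0.005,0,20.8,0,-1],[0.15,0,0.01,0,31.2,0,-1],[0.19,0,0.015,0,41.6,0,-1],[0.209,0,0.0175,0,52,0,-1],[0.209,0,0.0175,0,62.4,0,-1],[0.209,0,0.0175,0,72.8,0,-1],[0.209,0.02,0.0175,0,83.2,0,-1],[0.209,0.035,0.0175,0,93.6,0,-1],[0.209,0.035,0.0175,0,104.4,0,-1],[0.209,0.035,0.0175,0,104.4,0,-1],[0.209,0.035,0.0175,0,104.4,0,-1],[0.209,0.035,0.0175,0,104.4,0,-1]]' 60
python3 - <<'E'
from h import *
im,d=ctrl.grab_frame("scene"); np.savez("r2.npz",s=im,sd=d); save("pics/c7.png",im,(190,130,270,235),5.7)
for t in ("pin_tip","pin_head","pin","rest_notch"): print(t,[(np.round(r["uv"],1),round(r["confidence"],2),ray("scene",r["uv"],.135).round(4)) for r in ctrl.pinpoint(t,"scene")[:4]])
go([.5683,-.2099,.08],-112)
a=np.radians(-22); o=np.array([.5312,-.1949]); e=np.array([np.cos(a),np.sin(a)])
for z in (.135,.045):
  for k,x in (("tip",.095),("org",0),("headend",-.034)): print(z,k,proj("scene",[*(o+x*e),z]).round(1))
E
```

```text
t: 12.48
position: [0.5683, -0.21, 0.1296]
tcp_rot: [-0.133, 0.135, 0.694, -0.694]
wrist_force: [-0.1, 0.5, -1.6]
grip_width: 0.0112
pin_tip [(array([395.8, 272.2]), 0.67, array([0.4055, 0.5134, 0.135 ])), (array([191.9, 185.1]), 0.63, array([ 0.6264, -0.2259,  0.135 ])), (array([247.3, 296.5]), 0.4, array([0.7876, 0.3423, 0.135 ]))]
pin_head [(array([386.9, 241.4]), 0.53, array([0.3194, 0.4076, 0.135 ])), (array([226., 310.]), 0.51, array([0.8577, 0.3484, 0.135 ])), (array([221.2, 178.4]), 0.47, array([ 0.5175, -0.2022,  0.135 ])), (array([191.6, 185. ]), 0.23, array([ 0.6269, -0.2272,  0.135 ]))]
pin [(array([388.7, 249.7]), 0.8, array([0.3455, 0.4369, 0.135 ])), (array([231.2, 307.4]), 0.64, array([0.8424, 0.349 , 0.135 ])), (array([237.1, 216.4]), 0.61, array([0.6061, 0.0301, 0.135 ])), (array([217.9, 182.8]), 0.43, array([ 0.5437, -0.1834,  0.135 ]))]
rest_notch [(array([225.1, 203.4]), 0.77, array([ 0.5958, -0.0564,  0.135 ])), (array([294.5, 218.1]), 0.59, array([0.4639, 0.1489, 0.135 ])), (array([217. , 181.8]), 0.35, array([ 0.5426, -0.1912,  0.135 ]))]
t 12.72 pos [ 0.5684 -0.2101  0.13  ] F [-0.8 -0.6 -2.1] w 0.0113  shift [ 0.0003  0.05   -0.0001] rot [ 0.05  0.03 -0.15] alt [-2.0e-01 -1.8e+02 -1.0e-01] q6 1.49
0.135 tip [193.  183.9]
0.135 org [219.1 180.4]
0.135 headend [228.3 179.2]
0.045 tip [194.9 204.7]
0.045 org [220.3 201.1]
0.045 headend [229.2 199.8]
```

View pics/c7.png

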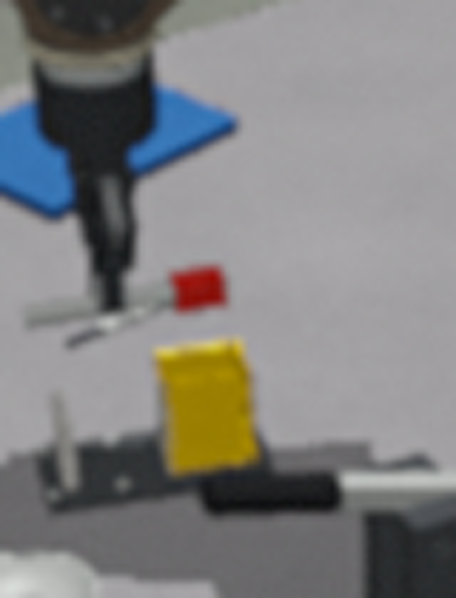

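```bash
sed '/^D=np.load/,$d' fit.py > fit0.py; cat > f2.py <<'E'
from fit0 import *
a=np.radians(-22); E=np.array([[np.cos(a),np.sin(a)],[-np.sin(a),np.cos(a)]])
im=np.load("r2.npz")["s"].astype(float); n="scene"
roi=(212,170,236,192); x0,y0,x1,y1=roi; c=im[y0:y1,x0:x1]; rm=np.clip((c[...,0]-c[...,1:].max(2)-15)/110,0,1)
for z in (.131,.134,.137):
    q=fit(lambda p:((ren(n,(-.034,0,-.011,.011,z-.011,z+.011),[*p,a],roi)-rm)**2).sum(),[.53,-.195]); print("head",z,q.x,"along/across",E@q.x,q.fun,rm.sum())
roi=(208,183,242,220); x0,y0,x1,y1=roi; c=im[y0:y1,x0:x1]; ym=np.clip((np.minimum(c[...,0],c[...,1]*1.2)-c[...,2]-20)/50,0,1); ym[((c[...,0]-c[...,1])>110)]=0
for w in (.006,.0075,.009):
    q=fit(lambda p:((ren(n,(-.039-w,.005,-.014-w,.014+w,.01,.08),[*p,a],roi)-ym)**2).sum(),[.53,-.195]); print("pocket",w,q.x,"along/across",E@q.x,q.fun,ym.sum())
s=ctrl.read_state(); print("tcp",E@s["position"][:2])
E
python3 f2.py
```

```text
head 0.131 [ 0.5268 -0.1975] along/across [0.5624 0.0142] 17.78161504952005 52.17272727272727
head 0.134 [ 0.529  -0.1939] along/across [0.5631 0.0183] 18.08676062290092 52.17272727272727
head 0.137 [ 0.5315 -0.1897] along/across [0.5639 0.0232] 18.436584117361093 52.17272727272727
pocket 0.006 [ 0.5318 -0.1911] along/across [0.5647 0.022 ] 18.569531878508265 354.304
pocket 0.0075 [ 0.5321 -0.1919] along/across [0.5653 0.0214] 10.627125111880048 354.304
pocket 0.009 [ 0.5334 -0.1924] along/across [0.5666 0.0214] 8.603986319108035 354.304
tcp [0.6057 0.0181]
```

Scene-camera fit: the pin needs about 2.5 mm more towards its tip. Across, it lies between what the two cameras say for the rest, so I lower in small steps and feel.

```bash
python3 -m handwheel '[[-0.0025,0.02,-0.0006,0,0,0,-1],[-0.0025,0.035,-0.0006,0,0,0,-1],[-0.0025,0.045,-0.0006,0,0,0,-1],[-0.0025,0.045,-0.0006,0,0,0,-1]]' 60
python3 -m handwheel '[[0,0.005,0,0,0,0,-1],[0,0.01,0,0,0,0,-1],[0,0.015,0,0,0,0,-1],[0,0.015,0,0,0,0,-1]]' 60
python3 -m handwheel '[[0,0.004,0,0,0,0,-1],[0,0.008,0,0,0,0,-1],[0,0.008,0,0,0,0,-1]]' 60
```

```text
t: 13.22
position: [0.5708, -0.2103, 0.0843]
tcp_rot: [-0.134, 0.135, 0.694, -0.694]
wrist_force: [0.3, -1.4, -1.6]
grip_width: 0.0117
t: 13.72
position: [0.5707, -0.2103, 0.0689]
tcp_rot: [-0.134, 0.135, 0.694, -0.694]
wrist_force: [-0.8, -0.4, -1.4]
grip_width: 0.0112
t: 14.1
position: [0.5705, -0.2102, 0.0605]
tcp_rot: [-0.135, 0.135, 0.695, -0.694]
wrist_force: [0.5, -0.1, -1.8]
grip_width: 0.0114
```

```bash
python3 -m handwheel '[[0,0.005,0,0,0,0,-1],[0,0.01,0,0,0,0,-1],[0,0.01,0,0,0,0,-1]]' 60
python3 - <<'E'
from h import *
im,d=ctrl.grab_frame("scene"); np.savez("r3.npz",s=im,sd=d); save("pics/c8.png",im,(185,150,255,225),7)
E
```

```text
t: 14.48
position: [0.5703, -0.2101, 0.05]
tcp_rot: [-0.135, 0.135, 0.695, -0.694]
wrist_force: [-0.2, 0.5, -0.9]
grip_width: 0.0111
```

View pics/c8.png

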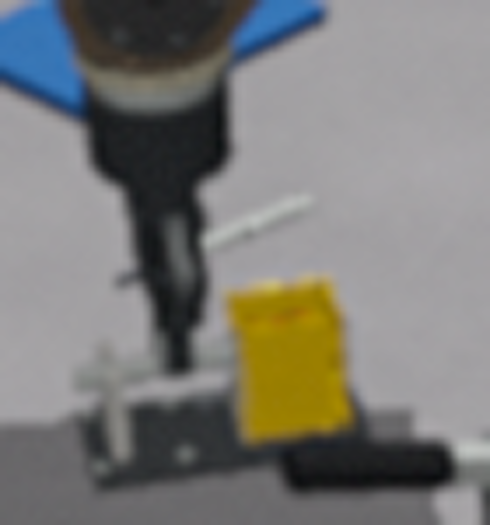

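The head is down in the pocket and the shank is between the notch walls, with no force. I lower the rest of the way.

```bash
python3 -m handwheel '[[0,0.003,0,0,0,0,-1],[0,0.006,0,0,0,0,-1],[0,0.008,0,0,0,0,-1],[0,0.008,0,0,0,0,-1]]' 60
```

```text
t: 15.02
position: [0.5704, -0.2101, 0.0424]
tcp_rot: [-0.135, 0.135, 0.695, -0.694]
wrist_force: [-2.7, -0.0, 1.5]
grip_width: 0.0111
```

```bash
python3 -m handwheel '[[0,0,0,0,0,0,-0.5],[0,0,0,0,0,0,-0.1],[0,0,0,0,0,0,0.2],[0,0,0,0,0,0,0.2]]' 60
python3 -m handwheel '[[0,-0.05,0,0,0,0,0.2],[0,-0.11,0,0,0,0,0.2],[0,-0.17,0,0,0,0,0.2],[0,-0.23,0,0,0,0,0.2],[-0.0,-0.26,-0.06,0,0,0,0.2],[-0.0,-0.26,-0.12,0,0,0,0.2],[0,-0.26,-0.17,0,0,0,0.2],[0,-0.26,-0.17,0,0,0,0.2]]' 60
python3 - <<'E'
from h import *
im,d=ctrl.grab_frame("scene"); im2,d2=ctrl.grab_frame("top"); np.savez("r4.npz",s=im,sd=d,t=im2,td=d2)
c=np.zeros((450,800,3),np.uint8); f=lambda i,x0,y0,x1,y1,w,h:cv2.resize(i[y0:y1,x0:x1],(w,h),interpolation=cv2.INTER_CUBIC)
c[:,:400]=f(im,185,155,265,245,400,450); c[:,400:]=f(im2,285,145,345,212,400,450)
save("pics/c9.png",c)
P=pts("top",d2); print(P[124:132,198:204].round(3)[::3,::2])
go([.69,.15,.30],-8)
E
```

```text
t: 15.52
position: [0.5704, -0.2101, 0.0423]
tcp_rot: [-0.135, 0.135, 0.695, -0.694]
wrist_force: [0.3, 0.6, 0.4]
grip_width: 0.0512
t: 16.52
position: [0.6346, -0.0496, 0.3024]
tcp_rot: [-0.133, 0.133, 0.695, -0.694]
wrist_force: [0.2, -1.3, 0.1]
grip_width: 0.0514
[[[0.757 0.188 0.004]
  [0.691 0.154 0.256]
  [0.691 0.148 0.256]]

 [[0.747 0.188 0.001]
  [0.684 0.155 0.249]
  [0.683 0.149 0.251]]

 [[0.736 0.188 0.002]
  [0.675 0.155 0.249]
  [0.676 0.149 0.244]]]
t 16.62 pos [ 0.6339 -0.0525  0.3024] F [-1.  -0.7  0.4] w 0.0516  shift [ 0.0235  0.0026 -0.2088] rot [1.00e-02 7.61e+01 7.00e-02] alt [ 1.000e-01 -1.039e+02 -0.000e+00] q6 1.77
```

View pics/c9.png

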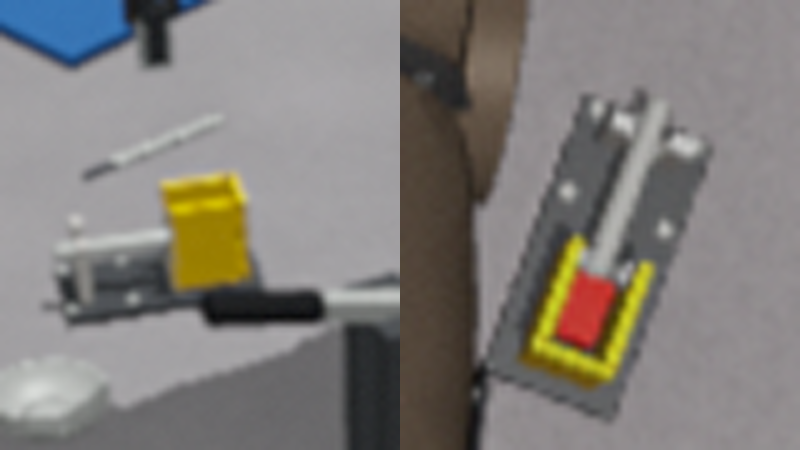

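The pin is parked: in the top view the red head sits in the pocket at crop (585,308) and the shank lies through both notches up to (655,105). The scene view shows it level. Next is the lever.

```bash
python3 - <<'E'
from h import *
D=np.load("r4.npz"); P=pts("top",D["td"]); 
X,Y,Z=P[...,0],P[...,1],P[...,2]
a=np.radians(-22);e=np.array([np.cos(a),np.sin(a)]);o=np.array([.5312,-.1949])
al=(X-o[0])*e[0]+(Y-o[1])*e[1]; ac=-(X-o[0])*e[1]+(Y-o[1])*e[0]
for k in (-20,25,40,55,80): m=(abs(al-k/1000)<.008)&(abs(ac)<.005); print(k,np.nanmedian(Z[m]).round(4),m.sum())
c=D["t"].astype(float); red=(c[...,0]-c[...,1:].max(2)>60)&(abs(al)<.08)&(abs(ac)<.03); print("head along",np.nanmean(al[red]),"across",np.nanmean(ac[red]))
go([.695,.154,.285],-98)
E
```

```text
-20 0.0551 14
25 0.0513 15
40 0.0509 15
55 0.0525 18
80 0.0528 15
head along -0.016441840692348775 across -0.0013039605926217568
t 16.62 pos [ 0.6339 -0.0525  0.3024] F [-1.  -0.7  0.4] w 0.0516  shift [ 0.0203  0.0176 -0.2144] rot [  0.05 -13.9    0.04] alt [-1.000e-01  1.661e+02  1.000e-01] q6 1.77
```

The heights match: shank top 52 mm, head top 55 mm, head 16.4 mm behind the origin. Moving above the handle with the fingers shut.

```bash
python3 -m handwheel '[[0.005,0,-0.06,0,-7,0,-1],[0.01,0,-0.12,0,-13.9,0,-1],[0.02,0,-0.18,0,-13.9,0,-1],[0.02,0,-0.2144,0,-13.9,0,-1],[0.02,0.0176,-0.2144,0,-13.9,0,-1],[0.02,0.0176,-0.2144,0,-13.9,0,-1]]' 60
python3 - <<'E'
from h import *
im,d=ctrl.grab_frame("scene"); save("pics/c10.png",im,(200,130,330,290),3.5)
go([.695,.154,.25],-98)
E
```

```text
t: 17.38
position: [0.6946, 0.1522, 0.2829]
tcp_rot: [-0.051, 0.048, 0.705, -0.705]
wrist_force: [-0.2, -0.9, 0.4]
grip_width: 0.0002
t 17.43 pos [0.695  0.152  0.2841] F [0.6 0.3 0.1] w -0.0001  shift [ 0.0002  0.0341 -0.002 ] rot [ 0.01 -0.1   0.14] alt [ -0.2 179.9   0. ] q6 1.83
```

View pics/c10.png

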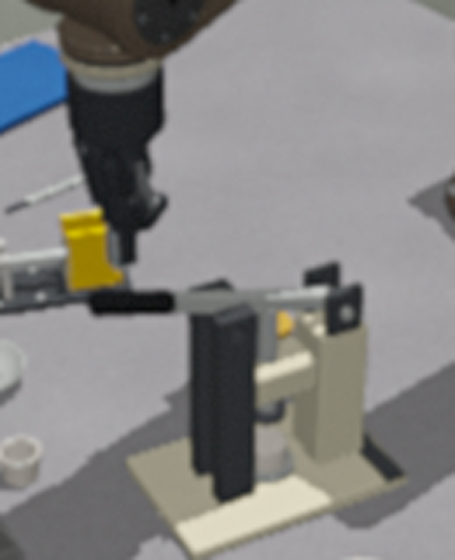

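The shut fingertips stand over the middle of the black handle (fingertips at crop (128,260), handle at (90–175,302)). Pushing down in stages.

```bash
python3 -m handwheel '[[0,0.02,-0.002,0,0,0,-1],[0,0.035,-0.002,0,0,0,-1],[0,0.05,-0.002,0,0,0,-1],[0,0.065,-0.002,0,0,0,-1],[0,0.065,-0.002,0,0,0,-1]]' 60
python3 -m handwheel '[[0,0.02,0,0,0,0,-1],[0,0.04,0,0,0,0,-1],[0,0.055,0,0,0,0,-1],[0,0.062,0,0,0,0,-1],[0,0.062,0,0,0,0,-1]]' 60
```

```text
t: 18.05
position: [0.6947, 0.1539, 0.218]
tcp_rot: [-0.052, 0.048, 0.705, -0.705]
wrist_force: [-0.4, -1.5, 2.9]
grip_width: 0.0001
t: 18.68
position: [0.6946, 0.1541, 0.1564]
tcp_rot: [-0.051, 0.049, 0.705, -0.705]
wrist_force: [-0.3, -0.0, 7.4]
grip_width: 0.0001
```

```bash
python3 -m handwheel '[[0,0.003,0,0,0,0,-1],[0,0.006,0,0,0,0,-1],[0,0.008,0,0,0,0,-1],[0,0.008,0,0,0,0,-1]]' 60
```

```text
t: 19.18
position: [0.6942, 0.1543, 0.1506]
tcp_rot: [-0.051, 0.049, 0.706, -0.705]
wrist_force: [-6.1, -1.3, 16.4]
grip_width: 0.0002
```

The force jumped to 16 N at z 0.151, which matches the stop. I hold briefly with 1 mm more, then rise.

```bash
python3 -m handwheel '[[0,0.002,0,0,0,0,-1],[0,0.003,0,0,0,0,-1],[0,0.003,0,0,0,0,-1]]' 60
python3 - <<'E'
from h import *
im,d=ctrl.grab_frame("scene"); np.savez("r5.npz",s=im,sd=d)
P=pts("scene",d); X,Y,Z=P[...,0],P[...,1],P[...,2]; m=(X>.70)&(X<.76)&(Y>.125)&(Y<.18)&(Z>.08)&(Z<.2)
print(m.sum(),np.nanmedian(P[m],0))
E
python3 -m handwheel '[[0,-0.03,0,0,0,0,-1],[0,-0.06,0,0,0,0,-1],[0,-0.09,0,0,0,0,-1],[0,-0.12,0,0,0,0,-1],[0,-0.16,0,0,0,0,-1],[0,-0.2,0,0,0,0,-1],[0,-0.2,0.05,0,0,0,-1],[0,-0.2,0.1,0,0,0,-1],[0,-0.2,0.15,0,0,0,-1],[0,-0.2,0.15,0,0,0,-1],[0,-0.2,0.15,0,0,0,-1]]' 60
python3 - <<'E'
from h import *
im,d=ctrl.grab_frame("scene"); im2,d2=ctrl.grab_frame("top")
P=pts("scene",d); X,Y,Z=P[...,0],P[...,1],P[...,2]; m=(X>.66)&(X<.76)&(Y>.125)&(Y<.18)&(Z>.1)&(Z<.3)
print(m.sum(),np.nanmedian(P[m],0),ctrl.read_state()["wrist_force"])
P0=pts("scene",np.load("scene_d.npy")); m=(P0[...,0]>.66)&(P0[...,0]<.76)&(P0[...,1]>.125)&(P0[...,1]<.18)&(P0[...,2]>.1)&(P0[...,2]<.3); print("start",np.nanmedian(P0[m],0))
c=np.zeros((576,768,3),np.uint8); c=cv2.resize(im[100:330,150:440],(768,576)); c[:240,500:]=cv2.resize(im2[145:212,270:345],(268,240)); save("pics/c11.png",c)
E
```

```text
t: 19.55
position: [0.6942, 0.1544, 0.1504]
tcp_rot: [-0.051, 0.049, 0.706, -0.705]
wrist_force: [-6.4, -2.8, 17.9]
grip_width: 0.0001
135 [0.70607096 0.15533957 0.14749128]
t: 20.98
position: [0.6735, 0.0061, 0.3503]
tcp_rot: [-0.051, 0.049, 0.706, -0.705]
wrist_force: [0.8, -0.1, -0.7]
grip_width: 0.0001
164 [0.69277733 0.15723791 0.24652081] [ 1.02187277 -0.38105488  0.31082601]
start [0.69251371 0.15795268 0.24701944]
```

```bash
python3 - <<'E'
from h import *
im,d=ctrl.grab_frame("scene"); im2,d2=ctrl.grab_frame("top"); D=np.load("r4.npz")
print("rest diff scene",np.abs(im[170:222,195:240].astype(int)-D["s"][170:222,195:240]).mean(),"top",np.abs(im2[155:208,300:340].astype(int)-D["t"][155:208,300:340]).mean())
P=pts("top",d2); c=im2.astype(float); red=(c[...,0]-c[...,1:].max(2)>60)&(abs(P[...,0]-.52)<.06)&(abs(P[...,1]+.19)<.05); print("head",np.nanmean(P[red],0), red.sum())
print(ctrl.read_state()["qd"].round(3)); print(ctrl.sign_off())
E
```

```text
rest diff scene 0.5836182336182336 top 1.759433962264151
head [ 0.51552914 -0.19000695  0.05319254] 68
[-0.001  0.001 -0.001  0.    -0.    -0.002]
the job is handed in; nothing more can be done
None
```

The job is done and handed in at about 21 s on the robot clock, out of the 58 s allowed; sign-off gave no verdict.

- **Pin:** I drew it out by its red head and laid it free on the bench. I then took it again by the shank and parked it in the rest. The shank top measured 51–53 mm and the head top about 55 mm, which fits lying fully down in both notches. The head sat 16.4 mm behind the notch origin, against 17 mm nominal. The rest area looked unchanged after the lever push.
- **Lever:** I pushed it until it stalled at 16–18 N, with the handle top about 150 mm high, as expected at the stop. It sprang back to within 0.5 mm of its starting height. The arm ended clear of everything with no wrist force.

**Checks that disagreed or failed:**
- The two cameras placed the rest about 5 mm apart across. I took the middle and lowered the pin by feel; it went in without contact force.
- My last picture was refused by the viewing limit, so the final check was by depth and pixel comparison only.
- I did not measure the bystanders again at the end, though no move went near them.

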